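# Inspect a moulded clip under the loupe

## Task

First swing the brass hasp of the inspection nest fully home into the lid's catch, so that the clip under the lid is held down. Then pick up the loupe and hold it level, right way up as it lay, with its lens centred over the lid's window and the white line round its rim at the height of the red band on the nest's post. Finish while the gripper still holds it there, motionless and clear of the nest, and leave the other loose things where they are.

Things in the scene. Friction and masses are not known exactly. Their poses are not given: they have to be found in the camera images.
- nest: Inspection nest, fixed: base plate 124 x 156 x 6 mm, blue box 110 x 104 mm with a steel lid (shut, does not open), top 38 mm above the table; a black clip shows in its window. Origin on the table under the window, z up. In its frame the hasp runs along the -y side, and a steel post (8 mm thick, top 135 mm above the table) with a red band stands at x +50, y +68 mm.
- window (a point): Centre of the lid's window (52 x 44 mm), at the level of the lid's top, 38 mm above the table. The lens must be centred over this point.
- focus_mark (a point): Middle of the red band (5 mm high, 11 mm across) on the post, 121 mm above the table: the height for the white line of the loupe. It marks the height only; the lens goes over the window, 84 mm to the side of the post.
- hasp (a joint): Angle of the brass hasp about its vertical pivot, rad: 0 = home in the lid's catch (a stop), grows as it swings out, at most 1.6. Starts 0.9 to 1.5. Light friction (about 0.04 N m), stays where it is left.
- hasp_hinge (a point): Pivot axis of the hasp (vertical), in the nest's frame at x = +30, y = -62 mm, 42.5 mm above the table. At joint value 0 the hasp points along the nest's -x; swinging out turns it counter-clockwise seen from above, by the joint value.
- hasp_knob (a point): Middle of the hasp's upright round black knob: 12 mm thick, from 44 to 80 mm above the table (this point at 66 mm), 65 mm from the pivot axis. With the hasp home it is at x -35, y -62 mm in the nest's frame; the catch (18 mm wide, up to 52 mm above the table) is at x -5, y -62 mm. The knob may turn between the fingers.
- loupe: Hand loupe, loose, about 0.12 kg, lying flat on the table: black ring 64 mm across and 26 mm high with a lens and a white line round its mid-height, and a straight black handle. Origin on its underside; x axis from the handle to the lens, z up. Whole length 157 mm (x from -70 to +87 mm).
- loupe_lens (a point): Centre of the lens, 13 mm above the loupe's underside, level with the white line; its z axis is upright when the loupe is level.
- loupe_grip (a point): Point on the handle to grasp, 73 mm behind the lens centre, 13 mm above the underside. The black handle is 16 mm wide and 18 mm high (4 to 22 mm above the table as it lies); it runs 28 mm from this point towards the lens and 52 mm away from it.
- punch: Bystander: dark steel punch standing upright, 16 x 16 x 53 mm, origin at its foot.
- slot_gauge: Bystander: steel gauge block with two slots, 22 x 56 x 12 mm, origin at its underside.
- key: Bystander: dark hex key lying flat, 33 x 98 x 7 mm, origin at its underside.
- next_clip: Bystander: black moulded clip, 47 x 74 x 31 mm, origin at its underside.

How it is judged:
By the outcome, as a careful person would: the job done as asked, in the order asked, and still so for the second after the job is handed in, while the arm keeps its last pose, push and grip.
It also fails if it takes over 48 s, if anything falls off the work surface, if the arm or the gripper's body presses on something with over 40 N, if the wrist force passes 120 N, or if a joint passes its speed limit or range.

## Robot

A 6-joint arm with a two-finger parallel gripper is mounted at the origin on a cart in front of the work surface, level with it; the furniture and walls round the work are solid. World frame = base frame: x ahead of the robot, y to its left, z up, the work surface at z = 0. Lengths are in m, angles in rad, forces in N, time in s.
With the tool pointing down it reaches from about 0.35 to 0.775 m from the base axis. Payload 7.3 kg.
Tool frame: the origin (TCP) lies midway between the tips of the shut fingers; the grasp point (between the pads) lies manip.pinch_z behind it (manip.pinch_z is the distance from the TCP to the grasp point, in m); z points along the fingers, y is the line along which they close (so a half turn about z gives the same grasp; the last joint's range is limited). The gripper opens to 92 mm and grips with 3 to 60 N. Pads are 19 mm wide; open, the fingers measure 130 mm over their backs; the gripper's body (75 mm by 190 mm) begins 47 mm behind the grasp point.
Start: joints at [-1.332, 0.342, 1.524, -0, 1.275, -0.146], TCP at [0.197, -0.487, 0.227] pointing down, gripper open.
Joint ranges: [-2.53, 2.53], [-0.77, 2.02], [0.04, 2.7], [-1, 4.14], [0.28, 2.66], [-3.11, 3.11]. Speed limits (rad/s): [2.57, 2.57, 3.14, 3.14, 3.14, 3.14].

## Interface

Orientations are given as a rotation vector (axis times angle).
In Python, from plant import manip gives the robot as it stands. Calls block until the motion is done:
- manip.move_to(position, orientation): joint-space move of the TCP to a pose.
- manip.move_l(position, rotation=None, max_speed=0.15, until_force=None): straight line of the TCP; rotation=None keeps the orientation; max_speed is the mean speed in m/s. With until_force (N) it stops when the force on the tool has changed by that much, and returns True; else False.
- manip.goto_joints(angles): joint-space move.
- manip.set_gripper(opening): finger opening in m; the grip force is fixed at half the most; returns when the fingers have stopped.
- manip.sleep(seconds).
- manip.solve_ik(position, orientation): joint angles nearest the present ones, or None.
- manip.read_state(): the state.
- manip.camera(name): name is "side" or "top" or "wrist"; returns a dict with "image" (384x512x3 uint8, red, green, blue), "range_z" (384x512 float32, m along the optical axis (not along the pixel's ray), 0 where there is no reading), "K" (3x3 intrinsics, pixels), "rvec" (rotation vector, rad) and "tvec" (3), from world to camera coordinates, as OpenCV has them. Camera axes: x right, y down, z forward; pixel columns grow to the right and rows downward; lengths in m; the calibration is good to about 2 mm. A picture is of the moment at which its call begins.
A pose or a line that the arm cannot do raises manip.MotionError and nothing moves.
- manip.sign_off(): hands the job in; it is judged then, once.
The state is a dict: "clock": time; "joints": joint angles; "qd": joint speeds; "tau": joint torques, N m; "eef_pos": TCP position; "orientation": TCP orientation; "force": force on the tool from outside, world axes, zero at the start; "wrist_torque": the same for the moment, N m; "finger_gap": finger opening in m; "finger_force": force on a finger pad.
Only numpy, scipy, OpenCV 4.12 (cv2) and the standard library are available. Lean on these libraries where they do the work, as an engineer would, in place of code of your own. Each camera call takes 0.05 s, during which the arm holds its last target. There are 200 camera calls.

## Working session

There is one attempt and no reset: what is moved stays moved. The work goes in short steps, each a Python script; the robot and the scene stay as the last script left them, time stands still between calls to the robot, and variables do not carry over. Pictures are saved under pics/ and viewed, at most 11 in all, crops included, and the job is handed in when it is done.

```bash
mkdir -p pics; cat > h.py <<'E'
import numpy as np, cv2
from plant import manip
def snap(n,f):
    c=manip.camera(n); np.savez(''+f+'.npz',**c)
    cv2.imwrite('pics/'+f+'.png',c['image'][:,:,::-1]); return c
def load(f): return np.load(''+f+'.npz')
def cloud(c):
    R=cv2.Rodrigues(np.array(c['rvec'],float))[0]; t=np.array(c['tvec'],float).ravel(); K=c['K']; z=c['range_z']
    v,u=np.mgrid[:z.shape[0],:z.shape[1]]
    p=np.stack([(u-K[0,2])/K[0,0]*z,(v-K[1,2])/K[1,1]*z,z],-1)
    w=(p-t)@R; w[z==0]=np.nan; return w
def ray(c,u,v,h):
    R=cv2.Rodrigues(np.array(c['rvec'],float))[0]; t=np.array(c['tvec'],float).ravel()
    d=R.T@np.linalg.solve(c['K'],[u,v,1.]); o=-R.T@t
    return o+d*(h-o[2])/d[2]
E
python3 - <<'E'
from h import *
a=snap('top','top0'); b=snap('side','side0')
cv2.imwrite('pics/both0.png',np.hstack([a['image'],b['image']])[:,:,::-1][:, :])
for c in (a,b):
    R=cv2.Rodrigues(c['rvec'])[0]; print(-R.T@c['tvec'],c['K'].tolist(),R[2])
print(manip.pinch_z,manip.read_state())
E
```

```text
[0.31798975 0.04621869 1.27658237] [[382.41101712119524, 0.0, 253.9620506044483], [0.0, 382.41101712119524, 199.07099111009097], [0.0, 0.0, 1.0]] [ 0.16715687 -0.00727509 -0.98590347]
[0.20217026 0.80459604 0.78490935] [[445.98985023620213, 0.0, 260.1450939306606], [0.0, 445.98985023620213, 191.71986150911349], [0.0, 0.0, 1.0]] [ 0.2981842  -0.72731365 -0.61814322]
0.0188 {'clock': 0.1, 'joints': array([-1.33199077e+00,  3.42635560e-01,  1.52490212e+00,  7.23854119e-06,
        1.27540729e+00, -1.45991551e-01]), 'qd': array([-0.00124352, -0.00337688, -0.00190614, -0.0012721 , -0.00116666,
        0.00183695]), 'tau': array([ 1.89518978e-03, -4.32002091e+01, -2.44695479e+01,  7.18635530e-02,
        5.25755086e-02, -4.40555232e-05]), 'eef_pos': array([ 0.19701141, -0.4862483 ,  0.2261303 ]), 'orientation': array([-3.08229969e+00, -6.00454052e-01,  8.76419134e-05]), 'force': array([ 0.23230688,  0.72756683, -0.00609785]), 'wrist_torque': array([-0.00086344, -0.02537264,  0.0214636 ]), 'finger_force': 0.0, 'finger_gap': 0.09210900258334317}
```

View pics/top0.png

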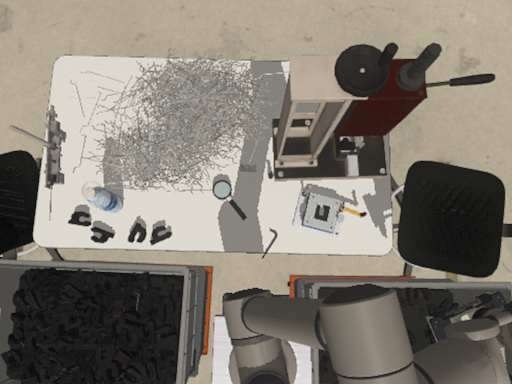

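View pics/side0.png

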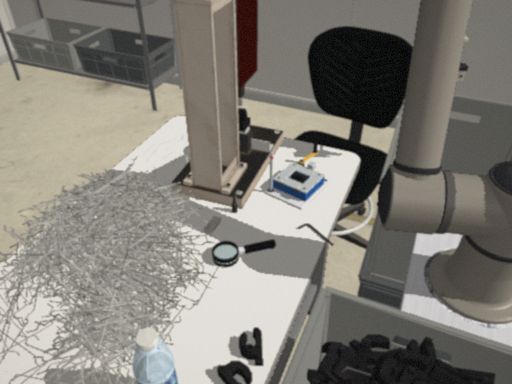

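The top view shows the loupe lens near (222,189) with its handle end at (243,217), the nest near (322,212), and the brass hasp near (352,210). The tall press stands just beyond the nest. The side view shows the post with its red band near (271,157) and the nest at (298,180).

```bash
python3 - <<'E'
from h import *
a=load('top0'); b=load('side0')
A=cv2.resize(a['image'][150:260,200:400],None,fx=4,fy=4,interpolation=cv2.INTER_CUBIC)[:,:,::-1]
B=cv2.resize(b['image'][135:275,190:340],None,fx=4,fy=4,interpolation=cv2.INTER_CUBIC)[:,:,::-1]
cv2.imwrite('pics/cA.png',A); cv2.imwrite('pics/cB.png',B)
w=cloud(a)
for u,v in [(222,189),(243,217),(322,212),(352,210),(268,170),(330,180),(290,170),(300,100),(340,120),(345,150)]: print((u,v),w[v,u].round(3))
# tall things height map near workspace
z=w[...,2]; 
for nm,lo in(('tall>0.15',.15),('>0.02',.02)):
    m=(z>lo)&(w[...,0]>.2)&(w[...,0]<1)&(abs(w[...,1])<.5)
    n,l,s,_=cv2.connectedComponentsWithStats(m.astype(np.uint8))
    for i in range(1,n):
        if s[i,4]>15:
            p=w[l==i]; print(nm,s[i],p.min(0).round(3),p.max(0).round(3))
E
```

```text
(222, 189) [0.563 0.145 0.017]
(243, 217) [0.47  0.072 0.02 ]
(322, 212) [ 0.495 -0.193  0.006]
(352, 210) [ 0.499 -0.283  0.046]
(268, 170) [ 0.637 -0.009  0.001]
(330, 180) [ 0.606 -0.221  0.005]
(290, 170) [ 0.63  -0.081  0.036]
(300, 100) [ 0.655 -0.05   0.531]
(340, 120) [ 0.676 -0.169  0.376]
(345, 150) [ 0.675 -0.242  0.129]
tall>0.15 [  278    43   195   109 11251] [ 0.649 -0.5    0.151] [ 0.8   -0.023  0.634]
tall>0.15 [ 165   64   65   72 1305] [0.696 0.125 0.15 ] [0.928 0.319 0.204]
tall>0.15 [193 129   6  15  16] [0.677 0.213 0.153] [0.72  0.228 0.165]
tall>0.15 [205 133   5  14  17] [0.663 0.177 0.15 ] [0.71  0.19  0.171]
tall>0.15 [209 133   8   9  21] [0.68  0.159 0.15 ] [0.71  0.18  0.168]
tall>0.15 [339 138  14  11  99] [ 0.674 -0.259  0.151] [ 0.695 -0.218  0.193]
tall>0.15 [ 91 188  15  17 179] [0.481 0.479 0.15 ] [0.53  0.5   0.209]
tall>0.15 [ 221  284  192   77 8560] [ 0.2   -0.181  0.201] [0.293 0.119 0.759]
tall>0.15 [ 427  301   85   43 2223] [ 0.2   -0.5    0.295] [ 0.26  -0.281  0.631]
>0.02 [  272    43   201   138 16311] [ 0.597 -0.5    0.02 ] [ 0.811 -0.
[... 323 characters left out ...]
  31  25 488] [0.474 0.475 0.021] [0.533 0.5   0.209]
>0.02 [ 302  193   64   40 1210] [ 0.426 -0.316  0.021] [ 0.553 -0.121  0.084]
>0.02 [229 200  17  20  80] [0.462 0.065 0.02 ] [0.526 0.12  0.029]
>0.02 [127 223  18  20 172] [0.378 0.392 0.02 ] [0.44  0.446 0.032]
>0.02 [151 232  19   9  76] [0.387 0.312 0.02 ] [0.414 0.371 0.035]
>0.02 [ 98 263  92  40 662] [0.201 0.229 0.022] [0.31  0.5   0.116]
>0.02 [  97  272   83   31 1492] [0.2   0.267 0.02 ] [0.285 0.5   0.14 ]
>0.02 [ 221  283  211   78 9105] [ 0.2   -0.499  0.02 ] [0.293 0.119 0.759]
>0.02 [166 284   8  12  50] [0.213 0.288 0.02 ] [0.248 0.31  0.034]
>0.02 [ 427  301   85   43 2223] [ 0.2   -0.5    0.295] [ 0.26  -0.281  0.631]
```

View pics/cA.png

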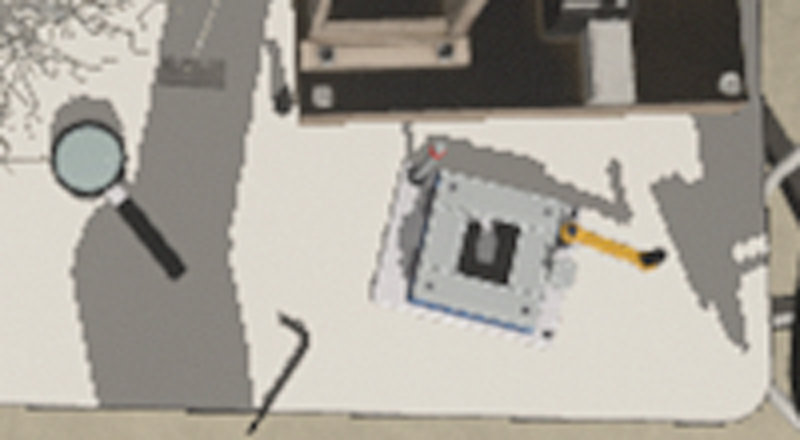

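View pics/cB.png

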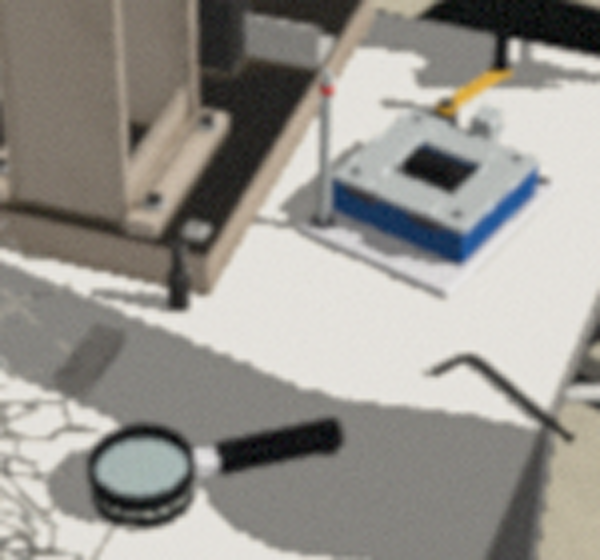

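```bash
cat >> h.py <<'E'
from scipy.spatial.transform import Rotation as Ro
def down(th):  # tool z down, tool y along world angle th
    y=np.array([np.cos(th),np.sin(th),0]); z=np.array([0,0,-1.]); x=np.cross(y,z)
    return Ro.from_matrix(np.c_[x,y,z]).as_rotvec()
E
python3 - <<'E'
from h import *
a=load('top0'); w=cloud(a)
m=(abs(w[...,2]-.038)<.012)&(w[...,0]>.41)&(w[...,0]<.57)&(w[...,1]>-.27)&(w[...,1]<-.11)
pts=w[m][:,:2].astype(np.float32); print(len(pts),cv2.minAreaRect(pts*1000))
win=ray(a,322,213,.038); piv=ray(a,342,208,.045); kn=ray(a,363.2,214.5,.08); post=ray(a,308.5,187.5,.135)
print(win,piv,kn,post)
for p,n in((post,(50,68)),(piv,(30,-62))): 
    d=p-win; print(np.degrees(np.arctan2(d[1],d[0])-np.arctan2(n[1],n[0])),np.hypot(d[0],d[1]))
th=np.pi/2-.2
for yaw in (th,th-np.pi):
    print(manip.solve_ik([.46,-.21,.33],down(yaw)))
print(manip.read_state()['joints'])
E
```

```text
1092 ((489.2305603027344, -188.32598876953125), (152.0889129638672, 110.92459869384766), 77.00776672363281)
[ 0.4877307  -0.18661144  0.038     ] [ 0.50494247 -0.25074592  0.045     ] [ 0.48062484 -0.30923426  0.08      ] [ 0.55175297 -0.12753689  0.135     ]
-10.974864787266805 0.0871128696860708
-10.798500690528739 0.06640388528622
[-5.79932272e-01  2.45711326e-01  1.37614951e+00 -4.44089210e-16
  1.51973182e+00 -1.95072860e+00]
[-0.57993227  0.24571133  1.37614951  0.          1.51973182  1.19086405]
[-1.33199077e+00  3.42635560e-01  1.52490212e+00  7.23854119e-06
  1.27540729e+00 -1.45991551e-01]
```

```bash
python3 - <<'E'
from h import *
manip.move_to([.44,-.21,.34],down(np.pi/2-.2-np.pi))
c=snap('wrist','w1'); R=cv2.Rodrigues(c['rvec'])[0]; print(-R.T@c['tvec'],R[2],manip.read_state()['clock'])
E
```

```text
[ 0.52133157 -0.22656508  0.49759622] [-0.30242893  0.06219766 -0.95114047] 1.5833
```

View pics/w1.png

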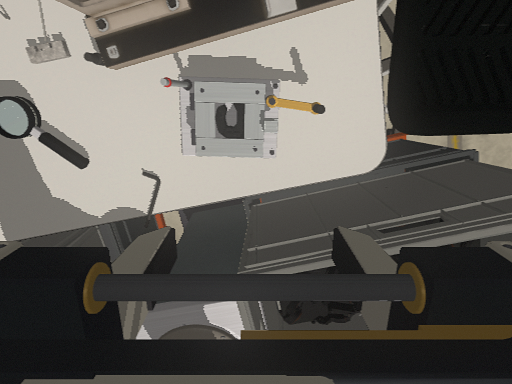

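The wrist view shows the window at (231,119), the hasp pivot at (271,101), the knob top at (319,108), the post's red top near (167,82) and the loupe lens at (17,117). Next I'll measure these.

```bash
python3 - <<'E'
from h import *
def ctr(mask,roi):
    u0,v0,u1,v1=roi; k=np.zeros_like(mask); k[v0:v1,u0:u1]=mask[v0:v1,u0:u1]
    n,l,s,c=cv2.connectedComponentsWithStats(k.astype(np.uint8)); i=1+np.argmax(s[1:,4]); return c[i],s[i],l==i
c=load('w1'); w=cloud(c); im=c['image']; hsv=cv2.cvtColor(im,cv2.COLOR_RGB2HSV)
print('table z',np.nanmedian(w[170:185,290:340,2]))
m=(abs(w[...,2]-.038)<.005); _,s,l=ctr(m,(150,60,300,190)); r=cv2.minAreaRect(w[l][:,:2].astype(np.float32)*1000); print('lid',s,r,np.median(w[l][:,2]))
# lid by image: project rect of the lid pixels onto plane
cnt=max(cv2.findContours(l.astype(np.uint8),0,1)[0],key=cv2.contourArea)[:,0]
P=np.array([ray(c,*q,.038)[:2] for q in cnt],np.float32)*1000; print('lid rays',cv2.minAreaRect(P))
gray=im[...,:3].mean(2)
print(np.round(gray[119,185:285]).astype(int).tolist()); print(np.round(gray[75:165,222]).astype(int).tolist())
ye=cv2.inRange(hsv,(12,120,100),(30,255,255))>0; cy,s,_=ctr(ye,(250,80,340,130)); print('yellow',cy,s, ray(c,*cy,.044))
kd,s,kl=ctr(gray<70,(300,95,335,125)); print('knob dark',kd,s)
print(w[kl][np.argsort(-w[kl][:,2])[:12]].round(4).tolist())
re=cv2.inRange(hsv,(0,120,80),(8,255,255))>0; cr,s,_=ctr(re,(150,65,200,100)); print('red',cr,s,ray(c,*cr,.121))
# loupe
print('screws',[ray(c,*q,.038)[:2].round(4).tolist() for q in ((201,91),(263,91),(199.5,148.5),(258,150))])
hd,s,hl=ctr((gray<60),(38,130,95,170)); print('handle',s,[ray(c,*q,.022)[:2].round(4).tolist() for q in cv2.boxPoints(cv2.minAreaRect(np.argwhere(hl)[:,::-1].astype(np.float32)))])
E
```

```text
table z -0.00021241259887780657
lid [ 189   81   89   77 4433] ((487.55364990234375, -188.0189208984375), (131.9757080078125, 109.964111328125), 76.65504455566406) 0.038091954739858686
lid rays ((487.5797119140625, -188.37986755371094), (131.1943817138672, 109.74800872802734), 76.7119369506836)
[188, 151, 113, 117, 119, 119, 118, 118, 117, 104, 145, 166, 160, 161, 160, 162, 162, 161, 163, 162, 161, 161, 161, 158, 160, 164, 164, 163, 166, 141, 87, 54, 58, 59, 57, 59, 58, 60, 57, 51, 64, 100, 116, 115, 115, 113, 115, 114, 113, 114, 116, 97, 65, 55, 57, 60, 59, 54, 44, 127, 162, 161, 162, 161, 161, 162, 162, 163, 163, 162, 162, 162, 160, 163, 166, 135, 104, 106, 103, 98, 102, 104, 104, 103, 104, 105, 104, 102, 100, 145, 168, 167, 185, 198, 197, 197, 197, 196, 196, 195]
[119, 119, 114, 110, 113, 116, 101, 163, 162, 162, 163, 162, 161, 163, 163, 161, 164, 161, 160, 161, 160, 160, 160, 166, 166, 163, 163, 165, 109, 119, 61, 54, 56, 56, 56, 58, 61, 59, 61, 60, 58, 62, 61, 60, 60, 58, 58, 58, 57, 58, 58, 59, 58, 57, 58, 59, 58, 59, 52, 55, 94, 120, 115, 112, 164, 163, 163, 161, 160, 164, 163
[... 151 characters left out ...]
4] [ 0.49427894 -0.27504826  0.044     ]
knob dark [318.44318182 108.31818182] [313 104  12  10  88]
[[0.4846, -0.3117, 0.0823], [0.4784, -0.3095, 0.0822], [0.4787, -0.3083, 0.082], [0.4835, -0.3103, 0.0818], [0.4838, -0.309, 0.0818], [0.4851, -0.3092, 0.0816], [0.4815, -0.3074, 0.0816], [0.4825, -0.3089, 0.0815], [0.4822, -0.3102, 0.0815], [0.4804, -0.3127, 0.0814], [0.4866, -0.3081, 0.0814], [0.4833, -0.305, 0.0813]]
red [168.27272727  82.27272727] [165  78   6   9  22] [ 0.55244376 -0.12937215  0.121     ]
screws [[0.5383, -0.1512], [0.5202, -0.2396], [0.4571, -0.1276], [0.4367, -0.2155]]
handle [ 39 132  50  37 622] [[0.5202, 0.1235], [0.5324, 0.1069], [0.4721, 0.0553], [0.4588, 0.0719]]
```

```bash
python3 - <<'E'
import cv2
i=cv2.imread('pics/w1.png')[70:170,150:350]; cv2.imwrite('pics/w1c.png',cv2.resize(i,None,fx=4,fy=4,interpolation=cv2.INTER_CUBIC))
E
```

```text
(no output)
```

View pics/w1c.png

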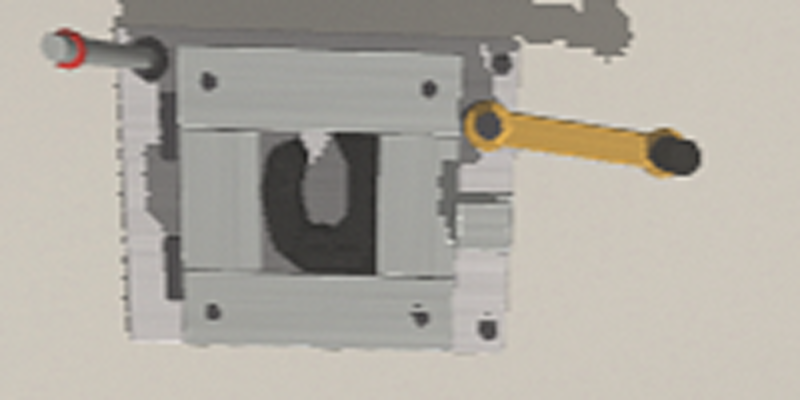

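The crop shows window corners at about (259,131), (379,131), (261,274), (378,274), the pivot at (487,124), the knob top at (682,156), and the catch at (485,222).

```bash
python3 - <<'E'
from h import *
c=load('w1')
f=lambda q,h: ray(c,q[0]/4+149.6,q[1]/4+69.6,h)[:2]
W=np.array([f(q,.038) for q in((259,131),(379,131),(378,274),(261,274))])
L=np.array([f(q,.038) for q in((177,46),(462,55),(453,347),(182,344))])
for P in (W,L): print('ctr',P.mean(0),'sides',[(np.linalg.norm(d).round(4),np.degrees(np.arctan2(d[1],d[0])).round(1)) for d in np.roll(P,-1,0)-P])
piv=f((487,124),.046); kn=f((682,156),.080); red=f((70,48),.121); pb=f((150,56),.006); ca=f((486,224),.052)
print(piv,kn,red,pb,ca,np.linalg.norm(kn-piv))
# rigid fit
src=np.array([[0,0],[30,-62],[50,68],[-5,-62]])*1e-3; dst=np.array([W.mean(0),piv,red,ca])
A=src-src.mean(0);B=dst-dst.mean(0); th=np.arctan2((A[:,0]*B[:,1]-A[:,1]*B[:,0]).sum(),(A*B).sum()); R=np.array([[np.cos(th),-np.sin(th)],[np.sin(th),np.cos(th)]]); o=dst.mean(0)-R@src.mean(0)
print('fit',o,np.degrees(th),(dst-(src@R.T+o))*1e3)
k=R.T@(kn-piv); print('q',np.arctan2(-k[1],-k[0]))
E
```

```text
ctr [ 0.4889647  -0.18225352] sides [(np.float64(0.0442), np.float64(-101.5)), (np.float64(0.0524), np.float64(167.5)), (np.float64(0.0446), np.float64(78.5)), (np.float64(0.0524), np.float64(-13.0))]
ctr [ 0.48912957 -0.18202453] sides [(np.float64(0.1028), np.float64(-103.3)), (np.float64(0.1071), np.float64(167.2)), (np.float64(0.1053), np.float64(77.8)), (np.float64(0.109), np.float64(-14.1))]
[ 0.50487196 -0.24867382] [ 0.48283289 -0.30938257] [ 0.55344183 -0.12822874] [ 0.55425923 -0.12765307] [ 0.47072911 -0.24162824] 0.06458539209930203
fit [ 0.48941343 -0.18231032] -13.10145487900348 [[-0.44872092  0.05680145]
 [ 0.29334486  0.82293327]
 [-0.0840761  -0.81458751]
 [ 0.23945215 -0.06514721]]
q 1.4512248095414102
```

```bash
cat >> h.py <<'E'
O=np.array([.4893,-.1822]); TH=np.radians(-12.9)
RN=np.array([[np.cos(TH),-np.sin(TH)],[np.sin(TH),np.cos(TH)]])
N=lambda x,y: O+RN@np.array([x,y])
kp=lambda q: N(.030-.065*np.cos(q),-.062-.065*np.sin(q))
E
cat > hasp.py <<'E'
from h import *
od=down(TH-np.pi/2); P=lambda p,z: np.r_[p,z]
st=lambda t: (lambda s: print(t,s['clock'],s['eef_pos'].round(4),s['force'].round(2),round(s['finger_gap'],4),round(s['finger_force'],1)))(manip.read_state())
q=1.45
manip.set_gripper(.05)
manip.move_to(P(kp(q),.12),od); 
print(manip.move_l(P(kp(q),.052),max_speed=.1,until_force=8)); st('down')
manip.set_gripper(0.0); st('pinched')
for a in np.linspace(q,0.0,9)[1:]:
    if manip.move_l(P(kp(a),.052),max_speed=.12,until_force=20): st('force at %.2f'%a); break
st('arc')
e=kp(0)+RN@[0,.006]
print(manip.move_l(P(e,.052),max_speed=.03,until_force=10)); st('push')
snap('wrist','w2')
E
python3 hasp.py
```

```text
False
down 4.225 [ 0.4831 -0.3108  0.0527] [ 0.66 -0.3   0.94] 0.0503 0.0
pinched 4.925 [ 0.4826 -0.3112  0.0521] [-1.44 -4.22  0.1 ] 0.0114 30.0
arc 6.925 [ 0.4387 -0.2344  0.0517] [-10.3   -4.04   4.03] 0.0114 30.0
True
push 7.1333 [ 0.4385 -0.2345  0.0517] [-3.4  -6.35  2.22] 0.0112 30.0
```

```bash
cat > push.py <<'E'
from h import *
s=manip.read_state(); print(s['force'].round(2))
p=s['eef_pos']+np.r_[RN@[0,.008],0]
print(manip.move_l(p,max_speed=.03,until_force=15)); s=manip.read_state(); print(s['clock'],s['eef_pos'].round(4),s['force'].round(2),RN.T@(s['eef_pos'][:2]-O))
manip.sleep(.2); print(manip.read_state()['eef_pos'],manip.read_state()['force'])
manip.set_gripper(.03); s=manip.read_state(); print(s['eef_pos'],s['force'].round(2))
manip.move_l(s['eef_pos']*[1,1,0]+[0,0,.10]); 
manip.move_to([.40,-.17,.34],down(TH-np.pi/2)); snap('wrist','w3'); print(manip.read_state()['clock'])
c=load('w3');i=cv2.resize(c['image'][40:190,130:330][:,:,::-1],None,fx=4,fy=4,interpolation=cv2.INTER_CUBIC); cv2.imwrite('pics/w3c.png',i)
E
python3 push.py
```

```text
[-3.22 -6.17  1.3 ]
True
7.3917 [ 0.4385 -0.2346  0.0517] [-3.11 -6.15  0.09] [-0.03780885 -0.06236859]
[ 0.43850811 -0.23456335  0.05173416] [-2.05960147 -4.94414578  0.92306612]
[ 0.43848638 -0.23378779  0.05134206] [-1.49  0.07 -0.11]
9.6583
```

View pics/w3c.png

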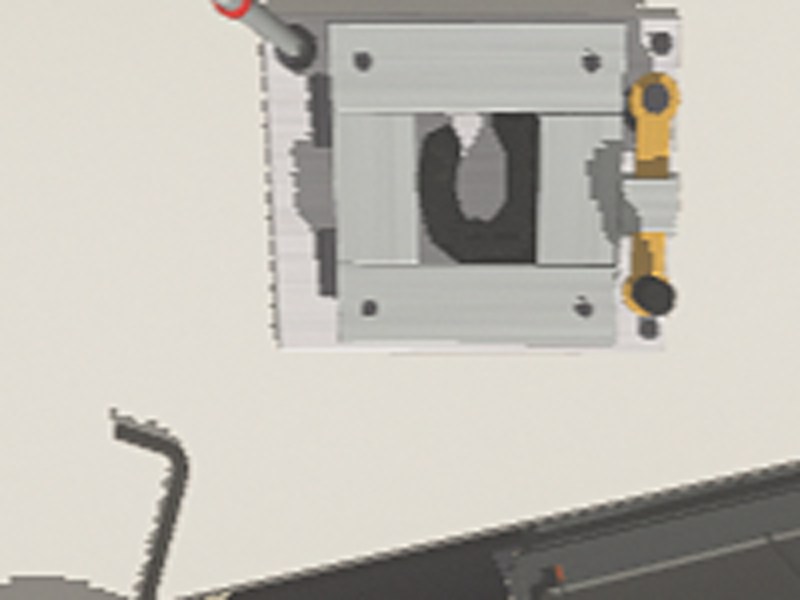

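The hasp now runs through the catch: pivot at (655,97), knob top at (655,294). Window corners are at (416,113), (540,113), (538,265), (418,265). I'll measure the remaining angle.

```bash
python3 - <<'E'
from h import *
c=load('w3'); f=lambda q,h: ray(c,q[0]/4+129.6,q[1]/4+39.6,h)[:2]
W=np.array([f(q,.038) for q in((416,113),(540,113),(538,265),(418,265))])
print('win',W.mean(0),[np.degrees(np.arctan2(d[1],d[0])).round(1) for d in np.roll(W,-1,0)-W])
piv=f((655,97),.046); kn=f((655,294),.080); ca=f((651,206),.052); red=f((232,8),.121)
for n,p in(('piv',piv),('kn',kn),('ca',ca),('red',red)): print(n,p,(RN.T@(p-W.mean(0))*1e3).round(1))
# dark knob mask & yellow line
hsv=cv2.cvtColor(c['image'],cv2.COLOR_RGB2HSV); ye=cv2.inRange(hsv,(12,110,80),(30,255,255)); ye[:, :280]=0; ye[:50]=0;ye[125:]=0
p=np.array([ray(c,u,v,.044)[:2] for v,u in np.argwhere(ye)]); n=(p-W.mean(0))@RN*1e3
for lo,hi in((-45,-28),(-28,-16),(-16,6),(6,22),(22,42)):
    m=(n[:,0]>lo)&(n[:,0]<hi); m.any() and print(lo,hi,m.sum(),n[m].mean(0),n[m].min(0),n[m].max(0))
w=cloud(c); k=w[100:120,285:305].reshape(-1,3); k=k[k[:,2]>.07]; print('knob depth',k.mean(0),RN.T@(k.mean(0)[:2]-W.mean(0)))
E
```

```text
win [ 0.48855375 -0.18219987] [np.float64(-103.0), np.float64(166.8), np.float64(77.0), np.float64(-13.4)]
piv [ 0.50449101 -0.24918866] [ 30.5 -61.7]
kn [ 0.44237476 -0.23324783] [-33.6 -60.1]
ca [ 0.46962317 -0.24045388] [ -5.4 -61. ]
red [ 0.55048079 -0.12664564] [48. 68.]
-45 -28 67 [ -36.97079667 -201.14058259] [ -44.79461761 -321.72299351] [-28.80877197 -53.76261144]
-28 -16 64 [-21.84971573 -62.00434142] [-27.41730978 -66.66770867] [-16.26487562 -56.34885467]
-16 6 15 [ -4.02240668 -61.79584691] [-14.89665177 -66.73465002] [  5.4945099  -56.79648769]
6 22 92 [ 14.36357317 -61.31575498] [  6.81959311 -66.50980776] [ 21.37312853 -56.24222266]
22 42 88 [ 29.60573186 -61.27865034] [ 22.66506639 -69.9219435 ] [ 38.15657633 -53.13690621]
knob depth [ 0.44132977 -0.2329957   0.07953921] [-0.03469193 -0.06005656]
```

```bash
python3 - <<'E'
from h import *
od=down(TH-np.pi/2); st=lambda t:(lambda s: print(t,round(s['clock'],2),(RN.T@(s['eef_pos'][:2]-O)).round(4),(RN.T@s['force'][:2]).round(2)))(manip.read_state())
manip.set_gripper(0)
manip.move_to(np.r_[N(-.036,-.112),.10],od); manip.move_l(np.r_[N(-.036,-.112),.055],max_speed=.15,until_force=10); st('at')
print(manip.move_l(np.r_[N(-.036,-.092),.055],max_speed=.08,until_force=6)); st('a')
print(manip.move_l(np.r_[N(-.036,-.066),.055],max_speed=.03,until_force=14)); st('push'); manip.sleep(.3); st('hold')
manip.move_l(np.r_[N(-.036,-.115),.055],max_speed=.15); manip.move_l(np.r_[N(-.036,-.115),.12],max_speed=.15); st('off')
E
```

```text
at 11.82 [-0.0354 -0.112 ] [0.16 0.24]
False
a 12.22 [-0.0357 -0.0914] [ 0.29 -0.26]
True
push 12.68 [-0.0358 -0.0856] [-1.18 -6.2 ]
hold 12.97 [-0.0358 -0.0856] [-0.77 -3.93]
off 13.91 [-0.0364 -0.1143] [0.7 0.1]
```

```bash
python3 - <<'E'
from h import *
manip.set_gripper(.05)
manip.move_to([.44,.05,.30],down(np.radians(40.3-90)))
snap('wrist','w4'); print(manip.read_state()['clock'],manip.read_state()['joints'].round(2))
E
```

```text
16.325 [-0.06  0.14  1.59 -0.    1.41  0.81]
```

View pics/w4.png

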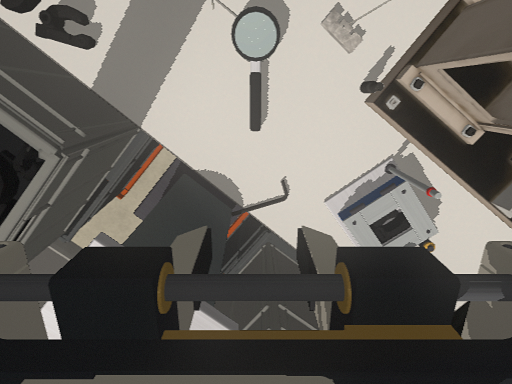

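The lens is at (256,34) and the handle runs from (255,73) to (255,130).

```bash
python3 - <<'E'
from h import *
c=load('w4'); w=cloud(c); hsv=cv2.cvtColor(c['image'],cv2.COLOR_RGB2HSV); g=c['image'].mean(2); im=c['image'].astype(int)
R=cv2.Rodrigues(c['rvec'])[0]; print('cam',-R.T@c['tvec'])
roi=np.zeros(g.shape,bool); roi[5:63,225:290]=1
def big(m):
    n,l,s,_=cv2.connectedComponentsWithStats(m.astype(np.uint8)); return l==1+np.argmax(s[1:,4])
ring=big((g<75)&roi); cnt=max(cv2.findContours(ring.astype(np.uint8),0,1)[0],key=cv2.contourArea)[:,0]
P=np.array([ray(c,*q,.026)[:2] for q in cnt],np.float32); print('ring',cv2.minEnclosingCircle(P), cv2.fitEllipse(P*1000))
fill=np.zeros(g.shape,np.uint8); cv2.drawContours(fill,[cnt[:,None]],-1,1,-1)
gl=big((fill>0)&~ring); q=np.argwhere(gl).mean(0)[::-1]; print('glass',q,ray(c,*q,.020)[:2],ray(c,*q,.013)[:2],'depth',np.nanmedian(w[gl],0))
roi[:]=0; roi[68:140,240:266]=1
h=big((g<70)&roi); vv,uu=np.where(h); print('handle rows',vv.min(),vv.max())
top=h&(abs(w[...,2]-.022)<.004); p=w[top]; print('handle top depth',p.mean(0),len(p))
p2=np.array([ray(c,u,v,.022)[:2] for v,u in np.argwhere(h)],np.float32); print(cv2.minAreaRect(p2*1000)); 
pw=w[top][:,:2].astype(np.float32); print(cv2.minAreaRect(pw*1000))
E
```

```text
cam [0.50358227 0.10418343 0.45733522]
ring ((0.5593340992927551, 0.1489599347114563), 0.031926095485687256) ((559.2221069335938, 149.09292602539062), (60.344417572021484, 62.45256042480469), 129.06292724609375)
glass [255.3494898   34.43367347] [0.55957602 0.14948035] [0.56047225 0.15020538] depth [0.56000014 0.14977247 0.01713405]
handle rows 72 130
handle top depth [0.5026121  0.10018597 0.02137781] 280
((494.5552062988281, 94.92267608642578), (77.57999420166016, 13.625060081481934), 40.50334167480469)
((494.50140380859375, 94.8328857421875), (77.98281860351562, 13.702713012695312), 40.506038665771484)
```

```bash
cat > grasp.py <<'E'
from h import *
st=lambda t:(lambda s: print(t,round(s['clock'],2),s['eef_pos'].round(4),s['orientation'].round(4),s['force'].round(2),round(s['finger_gap'],4),round(s['finger_force'],1)))(manip.read_state())
y=np.radians(40.45); d=np.array([np.cos(y),np.sin(y)]); L=np.array([.5592,.1496]); G=L-.073*d
manip.move_to(np.r_[G,.09],down(y-np.pi/2)); st('above')
print(manip.move_l(np.r_[G,.003],max_speed=.1,until_force=8)); st('down')
manip.set_gripper(0); st('grip')
zt=manip.read_state()['eef_pos'][2]; np.save('zt.npy',zt)
manip.move_l(np.r_[G,.06],max_speed=.08); st('lift1')
manip.move_l(np.r_[G,.23],max_speed=.15)
F=O-.073*RN@[1,0]
manip.move_l(np.r_[F,.23],down(TH-np.pi/2),max_speed=.15); st('over')
manip.move_l(np.r_[F,.121-.013+zt+.03],max_speed=.1); manip.sleep(.3); st('hover')
a=snap('top','top5'); b=snap('side','side5'); snap('wrist','w5')
A=cv2.resize(a['image'][170:250,280:380],None,fx=6,fy=6,interpolation=cv2.INTER_CUBIC)
B=cv2.resize(b['image'][125:225,240:340],None,fx=6,fy=6,interpolation=cv2.INTER_CUBIC)
cv2.imwrite('pics/s5.png',B[:,:,::-1]); cv2.imwrite('pics/t5.png',A[:,:,::-1])
E
python3 grasp.py
```

```text
above 17.23 [0.5044 0.1018 0.0908] [2.9477e+00 1.0851e+00 2.0000e-03] [-0.06 -0.01  0.33] 0.05 0.0
False
down 18.24 [0.5042 0.1023 0.0036] [2.9475e+00 1.0860e+00 1.9000e-03] [-0.17 -0.21  0.81] 0.05 0.0
grip 18.88 [0.5037 0.1022 0.0031] [2.9477e+00 1.0862e+00 3.0000e-04] [ 0.98 -0.49  0.91] 0.0157 30.0
lift1 19.75 [0.5033 0.1022 0.0596] [-2.9477e+00 -1.0860e+00  1.2000e-03] [ 0.34  0.01 -2.  ] 0.0157 30.0
over 23.06 [ 0.4183 -0.1654  0.23  ] [-3.1217  0.3513  0.    ] [-0.55 -0.13 -0.85] 0.016 30.0
hover 24.4 [ 0.4183 -0.166   0.1414] [ 3.1214e+00 -3.5290e-01  1.0000e-03] [-0.04  0.21 -0.86] 0.0153 30.0
```

View pics/s5.png

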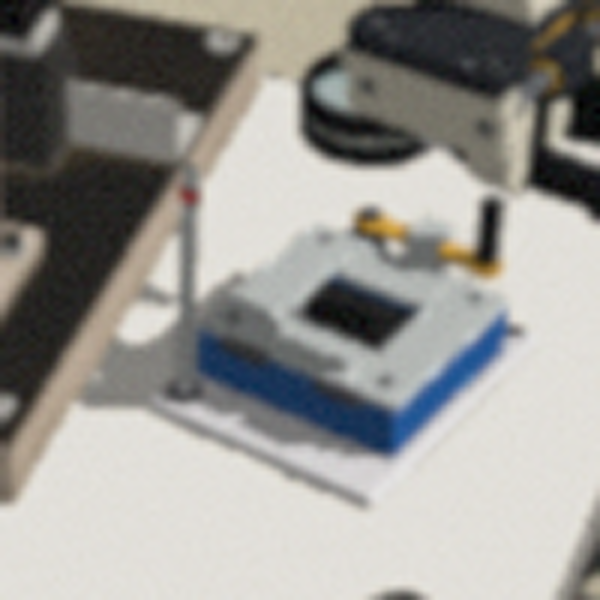

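View pics/w5.png

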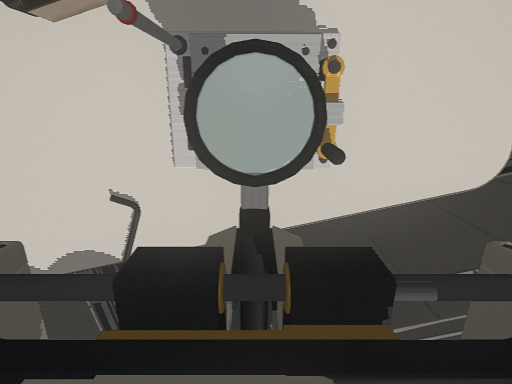

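The side view shows the hasp through the catch and the loupe held over the nest. The wrist view shows the ring centred at (255,112). I'll lower to height, then measure tilt, height and centring from wrist depth.

```bash
cat > meas.py <<'E'
from h import *
def meas(tag):
    c=snap('wrist',tag); w=cloud(c); g=c['image'].mean(2)
    m=((g<75)&(w[...,2]>.10)&(w[...,2]<.22)).astype(np.uint8); m[200:]=0; 
    n,l,s,_=cv2.connectedComponentsWithStats(m); m=l==1+np.argmax(s[1:,4])
    p=w[m]; zt=np.median(p[:,2]); 
    for _ in range(4):
        k=np.linalg.lstsq(np.c_[p[:,:2]-p[:,:2].mean(0),np.ones(len(p))],p[:,2],rcond=None)[0]
        r=p[:,2]-np.c_[p[:,:2]-p[:,:2].mean(0),np.ones(len(p))]@k; p=p[abs(r)<max(2*r.std(),.001)]
    cnt=max(cv2.findContours(m.astype(np.uint8),0,1)[0],key=cv2.contourArea)[:,0]; cnt=cnt[cnt[:,1]<170]
    h=k[2]; P=np.array([ray(c,*q,h)[:2] for q in cnt])
    # circle least squares
    A=np.c_[2*P,np.ones(len(P))]; x=np.linalg.lstsq(A,(P**2).sum(1),rcond=None)[0]; rad=np.sqrt(x[2]+x[0]**2+x[1]**2)
    s=manip.read_state()
    print(tag,'clock',round(s['clock'],2),'top z',k[2].round(4),'tilt(deg) along nest x,y',np.degrees(RN.T@k[:2]).round(2),'ctr',x[:2].round(4),'rad',rad.round(4),'err nest mm',(RN.T@(x[:2]-O)*1e3).round(1),'eef',s['eef_pos'].round(4),len(p))
E
python3 - <<'E'
from meas import *
F=O-.073*RN@[1,0]; zt=float(np.load('zt.npy'))
manip.move_l(np.r_[F,.121-.013+zt],max_speed=.06); manip.sleep(.3); meas('w6')
t=snap('top','top6'); s=snap('side','side6')
R=cv2.Rodrigues(t['rvec'])[0]
# side view: red band vs white line heights
c=load('w6'); hsv=cv2.cvtColor(c['image'],cv2.COLOR_RGB2HSV); re=(cv2.inRange(hsv,(0,120,80),(8,255,255))>0); re[60:]=0; re[:,200:]=0
w=cloud(c); print('red depth pts',w[re].mean(0) if re.any() else None, re.sum())
w=cloud(t); m=(w[...,2]>.10)&(w[...,2]<.15)&(np.hypot(w[...,0]-.489,w[...,1]+.182)<.045); print('top cam ring',m.sum(),w[m].mean(0),np.percentile(w[m][:,2],[5,50,95]))
i=np.hstack([cv2.resize(t['image'][180:240,290:350],None,fx=6.5,fy=6.5,interpolation=cv2.INTER_CUBIC),cv2.resize(s['image'][135:195,260:320],None,fx=6.5,fy=6.5,interpolation=cv2.INTER_CUBIC)]); cv2.imwrite('pics/f6.png',i[:,:,::-1])
E
```

```text
w6 clock 25.55 top z 0.1339 tilt(deg) along nest x,y [0.03 0.09] ctr [ 0.4889 -0.1819] rad 0.0312 err nest mm [-0.4  0.2] eef [ 0.4183 -0.1659  0.1113] 3848
red depth pts [nan nan nan] 138
top cam ring 17 [ 0.50423645 -0.15816958  0.12998126] [0.12120406 0.13277029 0.13553782]
```

View pics/f6.png

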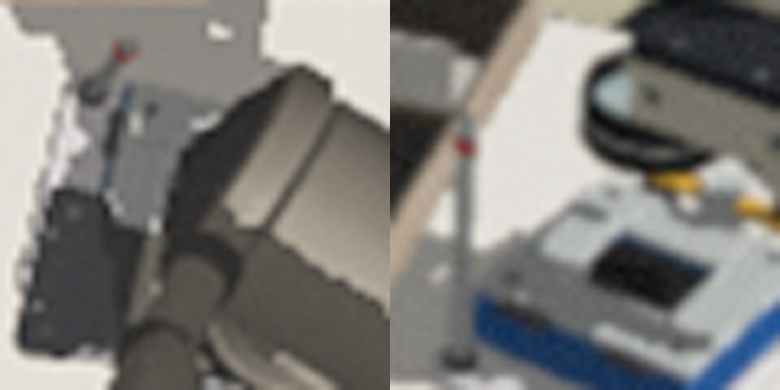

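The loupe is level to within 0.1°, its line is at 0.1209 m and the lens is within 0.5 mm of the window centre. The side view confirms the hasp through the catch and the loupe clear of the nest.

```bash
python3 - <<'E'
from plant import manip
manip.sleep(.3); s=manip.read_state(); print(s['qd'].round(4),s['finger_force'],s['eef_pos'].round(4)); print(manip.sign_off())
E
```

```text
[ 0.0016 -0.0002 -0.0002 -0.0004  0.0007  0.0007] 29.957904517650604 [ 0.4181 -0.1659  0.1111]
the job is handed in; nothing more can be done
None
```

The job is handed in: the hasp is home in the catch (a second push met the stop and it moved no further), and the gripper holds the loupe still and level to about 0.1°, with its white line measured at 120.9 mm (band at 121 mm) and the lens within about 0.5 mm of the window centre, before the cameras' 2 mm calibration tolerance.

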